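# Load and lock the specimen carriers on the vacuum base

## Task

Load every specimen carrier on the bench flat into a pocket of the carrier base, one to a pocket, and knock down the sprung locking peg in front of each loaded pocket with a brisk tap of the mallet until it stays fully down, touching the pegs with nothing but the mallet and leaving the pegs of empty pockets up. Turn the vacuum sleeve to the number of carriers loaded (one pip for each), and leave the mallet standing on its striking face on its pad. Leave the other things on the bench alone.

Things in the scene. Friction and masses are not known exactly. Their poses are not given: they have to be found in the camera images.
- base: Fixed aluminium plate (x -127 to 45, y -202 to 202), 24 thick; origin at table level under the pocket row; x points away from the robot (+-0.1 rad). Pockets 1-5 at x 0, y -152, -76, 0, 76, 152 mm: floors 24 mm above the table, 70 x 70 mm, 6 mm ribs round them. Peg of each: x -90, same y, steel head 26 across, struck top 70 mm above the table (50 when down), in a collar 38 across, 40 high.
- peg1 (a joint): Travel of locking peg 1 (belongs to pocket 1) in m: 0 up, 0.020 fully down. Sprung up; needs about 8 N to start, less further down; past 0.012 it snaps down and stays latched; struck less far it springs back up. Do not expect to unlatch it.
- peg2 (a joint): Travel of locking peg 2 (belongs to pocket 2) in m: 0 up, 0.020 fully down. Sprung up; needs about 8 N to start, less further down; past 0.012 it snaps down and stays latched; struck less far it springs back up. Do not expect to unlatch it.
- peg3 (a joint): Travel of locking peg 3 (belongs to pocket 3) in m: 0 up, 0.020 fully down. Sprung up; needs about 8 N to start, less further down; past 0.012 it snaps down and stays latched; struck less far it springs back up. Do not expect to unlatch it.
- peg4 (a joint): Travel of locking peg 4 (belongs to pocket 4) in m: 0 up, 0.020 fully down. Sprung up; needs about 8 N to start, less further down; past 0.012 it snaps down and stays latched; struck less far it springs back up. Do not expect to unlatch it.
- peg5 (a joint): Travel of locking peg 5 (belongs to pocket 5) in m: 0 up, 0.020 fully down. Sprung up; needs about 8 N to start, less further down; past 0.012 it snaps down and stays latched; struck less far it springs back up. Do not expect to unlatch it.
- mallet: Mallet, 0.38 kg: white nylon block head 50 x 44 x 70 mm (x, y, z); origin at the centre of its lower striking face. Black handle 24 mm wide, 30 high, centreline 35 mm above that face, along body -x to x = -157 mm. Stands on that face on its pad. Grip it across the head (44 mm wide, along y) from above, about 52 mm above the face; held by the handle it twists in the fingers.
- pad_top (a point): Centre of the top of the mallet's pad, a black rubber square 80 x 80 mm, 4 mm thick, fixed on the table. The mallet stands anywhere within 30 mm of it, at any yaw.
- sleeve (a joint): Angle of the vacuum sleeve in rad, growing clockwise seen from above; five detents: 0 = one pip, 0.5 = two, 1.0 = three, 1.5 = four, 2.0 = five pips; stops at -0.05 and 2.05. The detents pull it in from about 0.15 rad either side; up to about 0.2 N m to pass from one to the next.
- sleeve_grip (a point): On the vacuum sleeve's axis, 56 mm above the table, the height to grip: upright grey round collar 50 mm across, 31 to 71 mm above the table, white index line on top and side, on a fixed white block 130 x 130 x 30 mm. Groups of 1 to 5 black pips lie round it on the side away from the robot; the index points at the group in force.
- carrier1: Specimen carrier, 0.22 kg (0.15 to 0.29): steel disc 60 mm in diameter, 12 mm thick, with an upright aluminium post 28 mm in diameter on it, top at 48 mm, a dark chip on the post. Origin under the centre of the disc, z up. Grip it by the post from above. May be absent (None from the start).
- carrier2: Specimen carrier, 0.22 kg (0.15 to 0.29): steel disc 60 mm in diameter, 12 mm thick, with an upright aluminium post 28 mm in diameter on it, top at 48 mm, a dark chip on the post. Origin under the centre of the disc, z up. Grip it by the post from above. May be absent (None from the start).
- carrier3: Specimen carrier, 0.22 kg (0.15 to 0.29): steel disc 60 mm in diameter, 12 mm thick, with an upright aluminium post 28 mm in diameter on it, top at 48 mm, a dark chip on the post. Origin under the centre of the disc, z up. Grip it by the post from above. May be absent (None from the start).
- carrier4: Specimen carrier, 0.22 kg (0.15 to 0.29): steel disc 60 mm in diameter, 12 mm thick, with an upright aluminium post 28 mm in diameter on it, top at 48 mm, a dark chip on the post. Origin under the centre of the disc, z up. Grip it by the post from above. May be absent (None from the start).
- carrier5: Specimen carrier, 0.22 kg (0.15 to 0.29): steel disc 60 mm in diameter, 12 mm thick, with an upright aluminium post 28 mm in diameter on it, top at 48 mm, a dark chip on the post. Origin under the centre of the disc, z up. Grip it by the post from above. May be absent (None from the start).
- washbottle: Bystander, to be left alone: wash bottle, white, 60 mm across, 150 mm tall; origin under its centre.
- dish: Bystander, to be left alone: glass dish, 90 mm across, 18 mm high; origin under its centre.
- slidebox: Bystander, to be left alone: slide box, green plastic, 60 x 100 x 32 mm; origin under its centre.
- tweezers: Bystander, to be left alone: flat steel tweezers, 120 mm long, 6 mm thick; origin under the centre.
- beaker: Bystander, to be left alone: glass beaker, 70 mm across, 90 mm high; origin under its centre.
- driver: Bystander, to be left alone: screwdriver, 170 mm long, lying.
- gauge_block: Bystander, to be left alone: steel block 50 x 50 x 40 mm; origin under its centre.
Not all that is in view belongs to the job. Of the things that look like the part that bears pad_top, take the one that is nearest to the robot's base at the start. Leave any pink look-alike of the mallet alone.

How it is judged (in metres and radians):
On the way:
1. the mallet strikes a peg briskly down (peg moving faster than 30 mm/s under the mallet) (((contact force between mallet and peg1 above 2 N and velocity of joint peg1 above 0.03 m/s) or (contact force between mallet and peg2 above 2 N and velocity of joint peg2 above 0.03 m/s) or (contact force between mallet and peg3 above 2 N and velocity of joint peg3 above 0.03 m/s) or (contact force between mallet and peg4 above 2 N and velocity of joint peg4 above 0.03 m/s) or (contact force between mallet and peg5 above 2 N and velocity of joint peg5 above 0.03 m/s))).
At the end, for the whole second after the job is handed in: Every carrier lies flat within 8 mm in x and y of a pocket centre; pegs of loaded pockets are down (over 17 mm), the others up (under 5 mm); the sleeve is within 0.12 rad of the detent for the number of carriers; the mallet stands upright on its face within 30 mm of the pad centre, all at rest (((value of joint each of peg1, peg2, peg3 above 0.017 m and value of joint each of peg4, peg5 below 0.005 m and value of joint sleeve between 0.88 and 1.12 rad) or (value of joint each of peg1, peg2, peg4 above 0.017 m and value of joint each of peg3, peg5 below 0.005 m and value of joint sleeve between 0.88 and 1.12 rad) or (value of joint each of peg1, peg3, peg4 above 0.017 m and value of joint each of peg2, peg5 below 0.005 m and value of joint sleeve between 0.88 and 1.12 rad) or (value of joint each of peg1, peg5 below 0.005 m and value of joint each of peg2, peg3, peg4 above 0.017 m and value of joint sleeve between 0.88 and 1.12 rad) or (value of joint each of peg1, peg2, peg3, peg4 above 0.017 m and value of joint peg5 below 0.005 m and value of joint sleeve between 1.38 and 1.62 rad) or (value of joint each of peg1, peg2, peg5 above 0.017 m and value of joint each of peg3, peg4 below 0.005 m and value of joint sleeve between 0.88 and 1.12 rad) or (value of joint each of peg1, peg3, peg5 above 0.017 m and value of joint each of peg2, peg4 below 0.005 m and value of joint sleeve between 0.88 and 1.12 rad) or (value of joint each of peg1, peg4 below 0.005 m and value of joint each of peg2, peg3, peg5 above 0.017 m and value of joint sleeve between 0.88 and 1.12 rad) or (value of joint each of peg1, peg2, peg3, peg5 above 0.017 m and value of joint peg4 below 0.005 m and value of joint sleeve between 1.38 and 1.62 rad) or (value of joint each of peg1, peg4, peg5 above 0.017 m and value of joint each of peg2, peg3 below 0.005 m and value of joint sleeve between 0.88 and 1.12 rad) or (value of joint each of peg1, peg3 below 0.005 m and value of joint each of peg2, peg4, peg5 above 0.017 m and value of joint sleeve between 0.88 and 1.12 rad) or (value of joint each of peg1, peg2, peg4, peg5 above 0.017 m and value of joint peg3 below 0.005 m and value of joint sleeve between 1.38 and 1.62 rad) or (value of joint each of peg1, peg2 below 0.005 m and value of joint each of peg3, peg4, peg5 above 0.017 m and value of joint sleeve between 0.88 and 1.12 rad) or (value of joint each of peg1, peg3, peg4, peg5 above 0.017 m and value of joint peg2 below 0.005 m and value of joint sleeve between 1.38 and 1.62 rad) or (value of joint peg1 below 0.005 m and value of joint each of peg2, peg3, peg4, peg5 above 0.017 m and value of joint sleeve between 1.38 and 1.62 rad) or (value of joint each of peg1, peg2, peg3, peg4, peg5 above 0.017 m and value of joint sleeve between 1.88 and 2.12 rad)) and ((x of carrier1 in the frame of base between -0.008 and 0.008 m and y of carrier1 in the frame of base between -0.16 and -0.144 m and z of carrier1 in the frame of base between 0.021 and 0.027 m and value of joint peg1 above 0.017 m) or (x of carrier1 in the frame of base between -0.008 and 0.008 m and y of carrier1 in the frame of base between -0.084 and -0.068 m and z of carrier1 in the frame of base between 0.021 and 0.027 m and value of joint peg2 above 0.017 m) or (x of carrier1 in the frame of base between -0.008 and 0.008 m and y of carrier1 in the frame of base between -0.008 and 0.008 m and z of carrier1 in the frame of base between 0.021 and 0.027 m and value of joint peg3 above 0.017 m) or (x of carrier1 in the frame of base between -0.008 and 0.008 m and y of carrier1 in the frame of base between 0.068 and 0.084 m and z of carrier1 in the frame of base between 0.021 and 0.027 m and value of joint peg4 above 0.017 m) or (x of carrier1 in the frame of base between -0.008 and 0.008 m and y of carrier1 in the frame of base between 0.144 and 0.16 m and z of carrier1 in the frame of base between 0.021 and 0.027 m and value of joint peg5 above 0.017 m)) and ((x of carrier2 in the frame of base between -0.008 and 0.008 m and y of carrier2 in the frame of base between -0.16 and -0.144 m and z of carrier2 in the frame of base between 0.021 and 0.027 m and value of joint peg1 above 0.017 m) or (x of carrier2 in the frame of base between -0.008 and 0.008 m and y of carrier2 in the frame of base between -0.084 and -0.068 m and z of carrier2 in the frame of base between 0.021 and 0.027 m and value of joint peg2 above 0.017 m) or (x of carrier2 in the frame of base between -0.008 and 0.008 m and y of carrier2 in the frame of base between -0.008 and 0.008 m and z of carrier2 in the frame of base between 0.021 and 0.027 m and value of joint peg3 above 0.017 m) or (x of carrier2 in the frame of base between -0.008 and 0.008 m and y of carrier2 in the frame of base between 0.068 and 0.084 m and z of carrier2 in the frame of base between 0.021 and 0.027 m and value of joint peg4 above 0.017 m) or (x of carrier2 in the frame of base between -0.008 and 0.008 m and y of carrier2 in the frame of base between 0.144 and 0.16 m and z of carrier2 in the frame of base between 0.021 and 0.027 m and value of joint peg5 above 0.017 m)) and ((x of carrier3 in the frame of base between -0.008 and 0.008 m and y of carrier3 in the frame of base between -0.16 and -0.144 m and z of carrier3 in the frame of base between 0.021 and 0.027 m and value of joint peg1 above 0.017 m) or (x of carrier3 in the frame of base between -0.008 and 0.008 m and y of carrier3 in the frame of base between -0.084 and -0.068 m and z of carrier3 in the frame of base between 0.021 and 0.027 m and value of joint peg2 above 0.017 m) or (x of carrier3 in the frame of base between -0.008 and 0.008 m and y of carrier3 in the frame of base between -0.008 and 0.008 m and z of carrier3 in the frame of base between 0.021 and 0.027 m and value of joint peg3 above 0.017 m) or (x of carrier3 in the frame of base between -0.008 and 0.008 m and y of carrier3 in the frame of base between 0.068 and 0.084 m and z of carrier3 in the frame of base between 0.021 and 0.027 m and value of joint peg4 above 0.017 m) or (x of carrier3 in the frame of base between -0.008 and 0.008 m and y of carrier3 in the frame of base between 0.144 and 0.16 m and z of carrier3 in the frame of base between 0.021 and 0.027 m and value of joint peg5 above 0.017 m)) and ((x of carrier4 in the frame of base between -0.008 and 0.008 m and y of carrier4 in the frame of base between -0.16 and -0.144 m and z of carrier4 in the frame of base between 0.021 and 0.027 m and value of joint peg1 above 0.017 m) or (x of carrier4 in the frame of base between -0.008 and 0.008 m and y of carrier4 in the frame of base between -0.084 and -0.068 m and z of carrier4 in the frame of base between 0.021 and 0.027 m and value of joint peg2 above 0.017 m) or (x of carrier4 in the frame of base between -0.008 and 0.008 m and y of carrier4 in the frame of base between -0.008 and 0.008 m and z of carrier4 in the frame of base between 0.021 and 0.027 m and value of joint peg3 above 0.017 m) or (x of carrier4 in the frame of base between -0.008 and 0.008 m and y of carrier4 in the frame of base between 0.068 and 0.084 m and z of carrier4 in the frame of base between 0.021 and 0.027 m and value of joint peg4 above 0.017 m) or (x of carrier4 in the frame of base between -0.008 and 0.008 m and y of carrier4 in the frame of base between 0.144 and 0.16 m and z of carrier4 in the frame of base between 0.021 and 0.027 m and value of joint peg5 above 0.017 m)) and ((x of carrier5 in the frame of base between -0.008 and 0.008 m and y of carrier5 in the frame of base between -0.16 and -0.144 m and z of carrier5 in the frame of base between 0.021 and 0.027 m and value of joint peg1 above 0.017 m) or (x of carrier5 in the frame of base between -0.008 and 0.008 m and y of carrier5 in the frame of base between -0.084 and -0.068 m and z of carrier5 in the frame of base between 0.021 and 0.027 m and value of joint peg2 above 0.017 m) or (x of carrier5 in the frame of base between -0.008 and 0.008 m and y of carrier5 in the frame of base between -0.008 and 0.008 m and z of carrier5 in the frame of base between 0.021 and 0.027 m and value of joint peg3 above 0.017 m) or (x of carrier5 in the frame of base between -0.008 and 0.008 m and y of carrier5 in the frame of base between 0.068 and 0.084 m and z of carrier5 in the frame of base between 0.021 and 0.027 m and value of joint peg4 above 0.017 m) or (x of carrier5 in the frame of base between -0.008 and 0.008 m and y of carrier5 in the frame of base between 0.144 and 0.16 m and z of carrier5 in the frame of base between 0.021 and 0.027 m and value of joint peg5 above 0.017 m)) and (value of joint peg1 below 0.005 m or (x of carrier1 in the frame of base between -0.008 and 0.008 m and y of carrier1 in the frame of base between -0.16 and -0.144 m and z of carrier1 in the frame of base between 0.021 and 0.027 m) or (x of carrier2 in the frame of base between -0.008 and 0.008 m and y of carrier2 in the frame of base between -0.16 and -0.144 m and z of carrier2 in the frame of base between 0.021 and 0.027 m) or (x of carrier3 in the frame of base between -0.008 and 0.008 m and y of carrier3 in the frame of base between -0.16 and -0.144 m and z of carrier3 in the frame of base between 0.021 and 0.027 m) or (x of carrier4 in the frame of base between -0.008 and 0.008 m and y of carrier4 in the frame of base between -0.16 and -0.144 m and z of carrier4 in the frame of base between 0.021 and 0.027 m) or (x of carrier5 in the frame of base between -0.008 and 0.008 m and y of carrier5 in the frame of base between -0.16 and -0.144 m and z of carrier5 in the frame of base between 0.021 and 0.027 m)) and (value of joint peg2 below 0.005 m or (x of carrier1 in the frame of base between -0.008 and 0.008 m and y of carrier1 in the frame of base between -0.084 and -0.068 m and z of carrier1 in the frame of base between 0.021 and 0.027 m) or (x of carrier2 in the frame of base between -0.008 and 0.008 m and y of carrier2 in the frame of base between -0.084 and -0.068 m and z of carrier2 in the frame of base between 0.021 and 0.027 m) or (x of carrier3 in the frame of base between -0.008 and 0.008 m and y of carrier3 in the frame of base between -0.084 and -0.068 m and z of carrier3 in the frame of base between 0.021 and 0.027 m) or (x of carrier4 in the frame of base between -0.008 and 0.008 m and y of carrier4 in the frame of base between -0.084 and -0.068 m and z of carrier4 in the frame of base between 0.021 and 0.027 m) or (x of carrier5 in the frame of base between -0.008 and 0.008 m and y of carrier5 in the frame of base between -0.084 and -0.068 m and z of carrier5 in the frame of base between 0.021 and 0.027 m)) and (value of joint peg3 below 0.005 m or (x of carrier1 in the frame of base between -0.008 and 0.008 m and y of carrier1 in the frame of base between -0.008 and 0.008 m and z of carrier1 in the frame of base between 0.021 and 0.027 m) or (x of carrier2 in the frame of base between -0.008 and 0.008 m and y of carrier2 in the frame of base between -0.008 and 0.008 m and z of carrier2 in the frame of base between 0.021 and 0.027 m) or (x of carrier3 in the frame of base between -0.008 and 0.008 m and y of carrier3 in the frame of base between -0.008 and 0.008 m and z of carrier3 in the frame of base between 0.021 and 0.027 m) or (x of carrier4 in the frame of base between -0.008 and 0.008 m and y of carrier4 in the frame of base between -0.008 and 0.008 m and z of carrier4 in the frame of base between 0.021 and 0.027 m) or (x of carrier5 in the frame of base between -0.008 and 0.008 m and y of carrier5 in the frame of base between -0.008 and 0.008 m and z of carrier5 in the frame of base between 0.021 and 0.027 m)) and (value of joint peg4 below 0.005 m or (x of carrier1 in the frame of base between -0.008 and 0.008 m and y of carrier1 in the frame of base between 0.068 and 0.084 m and z of carrier1 in the frame of base between 0.021 and 0.027 m) or (x of carrier2 in the frame of base between -0.008 and 0.008 m and y of carrier2 in the frame of base between 0.068 and 0.084 m and z of carrier2 in the frame of base between 0.021 and 0.027 m) or (x of carrier3 in the frame of base between -0.008 and 0.008 m and y of carrier3 in the frame of base between 0.068 and 0.084 m and z of carrier3 in the frame of base between 0.021 and 0.027 m) or (x of carrier4 in the frame of base between -0.008 and 0.008 m and y of carrier4 in the frame of base between 0.068 and 0.084 m and z of carrier4 in the frame of base between 0.021 and 0.027 m) or (x of carrier5 in the frame of base between -0.008 and 0.008 m and y of carrier5 in the frame of base between 0.068 and 0.084 m and z of carrier5 in the frame of base between 0.021 and 0.027 m)) and (value of joint peg5 below 0.005 m or (x of carrier1 in the frame of base between -0.008 and 0.008 m and y of carrier1 in the frame of base between 0.144 and 0.16 m and z of carrier1 in the frame of base between 0.021 and 0.027 m) or (x of carrier2 in the frame of base between -0.008 and 0.008 m and y of carrier2 in the frame of base between 0.144 and 0.16 m and z of carrier2 in the frame of base between 0.021 and 0.027 m) or (x of carrier3 in the frame of base between -0.008 and 0.008 m and y of carrier3 in the frame of base between 0.144 and 0.16 m and z of carrier3 in the frame of base between 0.021 and 0.027 m) or (x of carrier4 in the frame of base between -0.008 and 0.008 m and y of carrier4 in the frame of base between 0.144 and 0.16 m and z of carrier4 in the frame of base between 0.021 and 0.027 m) or (x of carrier5 in the frame of base between -0.008 and 0.008 m and y of carrier5 in the frame of base between 0.144 and 0.16 m and z of carrier5 in the frame of base between 0.021 and 0.027 m)) and angle between each of carrier1, carrier2, carrier3, carrier4, carrier5, mallet's own z axis and vertical below 0.08 rad and linear speed of each of carrier1, carrier2, carrier3, carrier4, carrier5, mallet below 0.02 m/s and distance between mallet and pad_top below 0.03 m); the robot touches nothing.
It fails at once if the robot itself touches a peg (contact force between any of the fingers, the arm and peg1 above 1 N or contact force between any of the fingers, the arm and peg2 above 1 N or contact force between any of the fingers, the arm and peg3 above 1 N or contact force between any of the fingers, the arm and peg4 above 1 N or contact force between any of the fingers, the arm and peg5 above 1 N).
It fails at once if a carrier is pressed hard on a peg (over 10 N) ((contact force between carrier1 and peg1 above 10 N or contact force between carrier1 and peg2 above 10 N or contact force between carrier1 and peg3 above 10 N or contact force between carrier1 and peg4 above 10 N or contact force between carrier1 and peg5 above 10 N) or (contact force between carrier2 and peg1 above 10 N or contact force between carrier2 and peg2 above 10 N or contact force between carrier2 and peg3 above 10 N or contact force between carrier2 and peg4 above 10 N or contact force between carrier2 and peg5 above 10 N) or (contact force between carrier3 and peg1 above 10 N or contact force between carrier3 and peg2 above 10 N or contact force between carrier3 and peg3 above 10 N or contact force between carrier3 and peg4 above 10 N or contact force between carrier3 and peg5 above 10 N) or (contact force between carrier4 and peg1 above 10 N or contact force between carrier4 and peg2 above 10 N or contact force between carrier4 and peg3 above 10 N or contact force between carrier4 and peg4 above 10 N or contact force between carrier4 and peg5 above 10 N) or (contact force between carrier5 and peg1 above 10 N or contact force between carrier5 and peg2 above 10 N or contact force between carrier5 and peg3 above 10 N or contact force between carrier5 and peg4 above 10 N or contact force between carrier5 and peg5 above 10 N)).
It fails at once if a bystander is shifted by more than 30 mm (distance of any of washbottle, dish, slidebox, tweezers, beaker, driver, gauge_block from where it was at the start of the episode above 0.03 m).
Of carrier1, carrier2, carrier3, carrier4, carrier5 only 3 to 5 are there at a start; the rules pass over those that are not, and their reading is None.
At some moment in a run one of carrier1, carrier2, carrier3, carrier4, carrier5 may be knocked a few centimetres aside while the robot is not near it.
It also fails if it takes over 210 s, if anything falls off the work surface, if the arm or the gripper's body presses on something with over 40 N, if the wrist force passes 120 N, or if a joint passes its speed limit or range.

## Robot

A 6-joint arm with a two-finger parallel gripper is mounted at the origin on the work surface. World frame = base frame: x ahead of the robot, y to its left, z up, the work surface at z = 0. Lengths are in mm, angles in rad, forces in N, time in s.
With the tool pointing down it reaches from about 275 to 1000 mm from the base axis. Payload 8.4 kg.
Tool frame: the origin (TCP) lies at the very end of the fingers, on their centre line; the grasp point (between the pads) lies 19 mm behind it; z points along the fingers, y is the line along which they close (so a half turn about z gives the same grasp; the last joint's range is limited). The gripper opens to 85 mm and grips with 20 to 120 N. Pads are 22 mm wide; open, the fingers measure 114 mm over their backs; the gripper's body (76 mm by 85 mm) begins 54 mm behind the grasp point. The pads swing forward as they close: fully open they stand 13 mm farther back than shut.
Start: joints at [-1.126, 0.353, 1.633, -0, 1.155, -0.002], TCP at [270.05, -563.65, 231.281] pointing down, gripper open.
Joint ranges: [-2.63, 2.63], [-0.92, 2.1], [0.06, 2.66], [-1.3, 4.44], [0, 2.69], [-3.02, 3.02]. Speed limits (rad/s): [2.22, 2.22, 2.79, 3.14, 3.14, 3.14].

## Interface

Orientations are given as a unit quaternion [x, y, z, w].
In Python, from rig import arm gives the robot as it stands. The module is installed in compiled form; this text tells all that it offers.
- The arm moves only by the tool arm_command, never from a script. Its argument "commands" is one flat list of numbers, 5 for each row, row after row: the closure, from -1 (fully open) to 1 (shut), then the shift along the world's x, y, z in cm, then the turn about the world's z in degrees. In form: [claw, dx, dy, dz, yaw, claw, dx, dy, dz, yaw, ...]. A call has 1 to 8 rows; each row shifts and turns the commanded pose from where the row before left it; what a row does not reach is not made up. A row lasts 1/8 s, in which the tool goes at most 62.5 mm and 10.7 degrees, less where a joint would pass 70% of its speed; a pose out of reach is approached as far as the arm can. A call is refused whole if a number of a shift passes 6.25 or a number of a turn 10.7, either way. A call with a gripper value outside its range is refused whole. The fingers move at their own pace and stop on an object; "grip_force" is the grip in N (left out, the last holds). Time passes only in rows, so rows that do not move let the fingers close. It gives the time, the measured TCP pose, the force, the opening and the grip force at its end, in the units of the state.
- arm.read_state(): the state, without advancing time (a new reading comes with each control period).
- arm.camera(name): name is "scene" or "top"; returns the picture (480x640x3 uint8, blue, green, red); there is no depth.
- arm.camera_info(name): a dict with "vfov" (degrees; the focal length in pixels is half the picture's height over the tangent of half this angle, whatever the lens; pixels are square), "cx", "cy" (the principal point, pixels), "view" (4x4, takes a point from world to camera coordinates). Camera axes: x right, y down, z forward; pixel columns grow to the right and rows downward; lengths in mm; the calibration is good to about 2 mm. A picture is of the moment at which its call begins. camera_info takes no time and is no camera call.
- arm.hand_in(): hands the job in; it is judged then, once.
The state is a dict: "time": time; "qpos": joint angles; "qd": joint speeds; "joint_torque": joint torques, N m; "position": TCP position; "ee_rot": TCP orientation; "force": force on the tool from outside, world axes, zero at the start; "moment": the same for the moment, N m; "grip_width": finger opening in mm; "grip_force": force on a finger pad.
Only numpy, scipy, OpenCV 4.12 (cv2) and the standard library are available. Lean on these libraries where they do the work, as an engineer would, in place of code of your own. Each camera call takes 0.05 s, during which the arm holds its last target. There are 200 camera calls.

## Working session

There is one attempt and no reset: what is moved stays moved. The work goes in short steps, Python scripts to look and compute and a tool call to move; the robot and the scene stay as the last step left them, time stands still between calls to the robot, and variables do not carry over. Pictures are saved under pics/ and viewed, at most 14 in all, crops included, and the job is handed in when it is done.

Besides the shell and the picture viewer there is one more tool, called in YAML: its name, and indented under it one key for each argument. arm_command: Moves the arm, as the interface text tells. Its arguments: {"type":"object","properties":{"commands":{"type":"array"},"grip_force":{"type":"number"}},"required":["commands"]}

```bash
mkdir -p pics; cat > h.py <<'E'
import numpy as np,cv2
from rig import arm
def snap(n,f=None):
    im=arm.camera(n)
    if f: cv2.imwrite('pics/'+f,im)
    return im
def ray(n,u,v,z):
    c=arm.camera_info(n);f=240/np.tan(np.radians(c['vfov'])/2);V=np.array(c['view'])
    d=V[:3,:3].T@np.array([(u-c['cx'])/f,(v-c['cy'])/f,1]);o=-V[:3,:3].T@V[:3,3]
    return (o+d*(z-o[2])/d[2])[:2].round(1)
def proj(n,p):
    c=arm.camera_info(n);f=240/np.tan(np.radians(c['vfov'])/2);V=np.array(c['view'])
    q=V[:3,:3]@np.array(p,float)+V[:3,3]
    return np.array([q[0]/q[2]*f+c['cx'],q[1]/q[2]*f+c['cy']]).round(1)
E
python3 - <<'E'
from h import *
for n in('scene','top'):
    snap(n,n+'0.png');c=arm.camera_info(n);V=np.array(c['view']);print(n,c['vfov'],c['cx'],c['cy'],(-V[:3,:3].T@V[:3,3]).round(),V[:3,:3].round(2).tolist())
print(arm.read_state())
E
```

```text
scene 53.65856260528989 316.93353161783614 241.54341114489952 [1188. -123. 1025.] [[0.22, 0.98, -0.01], [0.75, -0.18, -0.64], [-0.62, 0.14, -0.77]]
top 42.63124322715476 323.4718438449484 241.2481094733618 [ 260.   34. 1719.] [[0.01, -1.0, -0.0], [-0.99, -0.01, -0.12], [0.12, 0.0, -0.99]]
{'time': 0.1, 'qpos': array([-1.12639928e+00,  3.53580571e-01,  1.63406941e+00,  1.11962751e-05,
        1.15519102e+00, -2.40254291e-03]), 'qd': array([-5.96494388e-04, -5.93687497e-05, -1.59441657e-03, -2.00337781e-04,
        2.61650586e-04,  4.28762648e-04]), 'joint_torque': array([ 1.62780721e-04, -6.06358480e+01, -3.42817068e+01, -3.89121533e-05,
        3.96084521e-03, -2.01094377e-05]), 'position': array([ 269.86772184, -563.25733607,  230.6315745 ]), 'ee_rot': array([ 9.75150186e-01,  2.21543956e-01, -1.31824271e-04, -6.10112769e-04]), 'force': array([-0.28525763,  0.06392829, -0.07528997]), 'moment': array([ 0.01363198,  0.02169409, -0.00593832]), 'grip_force': 0.0, 'grip_width': 85.31982033133794}
```

View pics/top0.png

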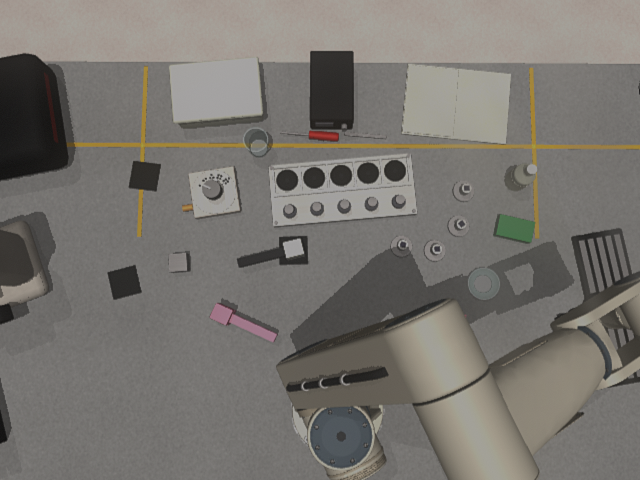

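View pics/scene0.png

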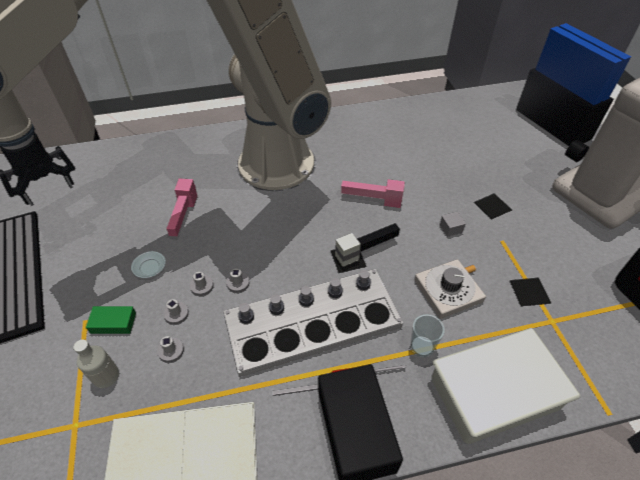

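The top view shows 4 carriers at about (464,190), (458,226), (402,245) and (435,250). The base is near (343,190), with the sleeve at (213,188). The mallet stands on a pad at (293,250), and two more pads are at (145,176) and (124,282). I'll zoom in to measure.

```bash
python3 - <<'E'
from h import *
t=cv2.imread('pics/top0.png');s=cv2.imread('pics/scene0.png')
for n,u,v in [('top',293,250),('top',145,176),('top',124,282),('top',213,188),('top',338,437)]: print(u,v,ray(n,u,v,4))
def cr(im,x,y,w,h,k): return cv2.resize(im[y:y+h,x:x+w],None,fx=k,fy=k,interpolation=cv2.INTER_CUBIC)
a=cr(t,380,170,110,100,3);b=cr(s,140,255,130,110,3)
c=cr(t,180,150,260,130,3)
cv2.imwrite('pics/c1.png',np.vstack([c[:,:780],cv2.copyMakeBorder(np.hstack([cr(t,385,175,100,90,2.3) ,cr(s,140,255,120,90,2.3),cr(s,405,250,90,90,2.3)]),0,0,0,780-230-276-207,cv2.BORDER_CONSTANT)])) 
# disc candidates by local brightness
def blobs(im,n,box,z,th):
    g=cv2.cvtColor(im,cv2.COLOR_BGR2GRAY);x,y,w,h=box
    m=(cv2.GaussianBlur(g,(3,3),0)[y:y+h,x:x+w]>th).astype('u1')
    k,l,st,ce=cv2.connectedComponentsWithStats(m)
    for i in range(1,k):
        if st[i,4]>25: print(n,st[i],(ce[i]+[x,y]).round(1),ray(n,*(ce[i]+[x,y]),z))
for th in(130,150): blobs(t,'top',(385,175,95,90),12,th); blobs(s,'scene',(140,255,115,110),12,th)
E
```

```text
293 250 [433.3 123.2]
145 176 [642.5 546.4]
124 282 [341.2 593.3]
213 188 [608.8 352.1]
338 437 [-74.7  -4.3]
top [  0   0  32  41 925] [400.1 195.6] [ 588.3 -177.3]
top [77 10 10  8 28] [467. 189.] [ 608.1 -366. ]
top [17 64  9 10 30] [406.8 242.8] [ 454.4 -194.8]
top [41 71 10 14 50] [428.9 253.2] [ 425.5 -256. ]
top [48 71 11  9 35] [439.1 250.1] [ 434.4 -284.6]
scene [  0   0  24  21 367] [150.  264.2] [ 339.3 -397.3]
scene [   0    2  115  108 8779] [195.2 318.2] [ 534.7 -289.4]
scene [90 16 11  6 26] [235.4 274.1] [ 424.  -177.8]
top [  0   0  31  40 714] [399.4 196.1] [ 586.7 -175.3]
scene [108  47   7  12  44] [252.  306.1] [ 531.9 -148.7]
scene [ 84  52  31  58 857] [238.1 334.3] [ 602.8 -191.8]
```

View pics/c1.png

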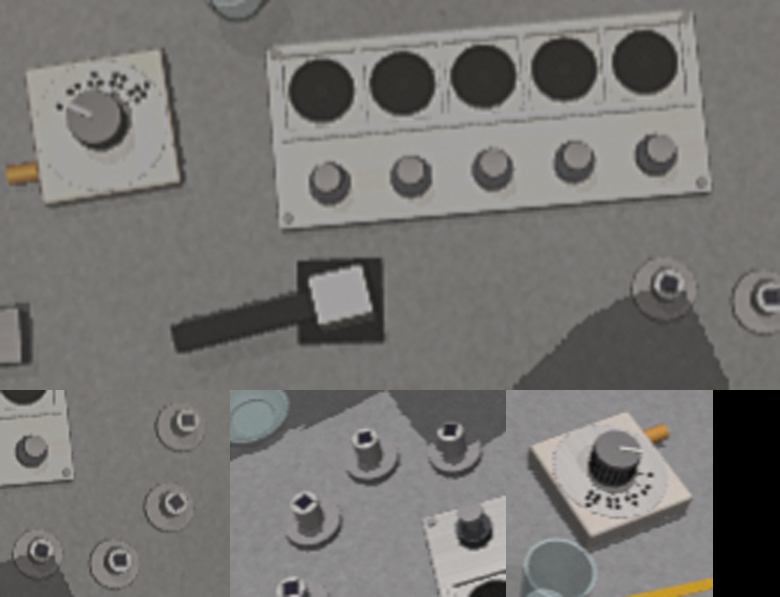

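The zoom shows the four chips clearly, and the sleeve index is at the single pip on the left. So it needs +1.5 rad clockwise for four carriers. Next are the precise positions.

```bash
cat >> h.py <<'E'
def dark(im,box,th,amin,amax):
    g=cv2.cvtColor(im,cv2.COLOR_BGR2GRAY);x,y,w,h=box;g=g[y:y+h,x:x+w]
    k,l,st,ce=cv2.connectedComponentsWithStats((g<th).astype('u1'))
    out=[]
    for i in range(1,k):
        if amin<=st[i,4]<=amax:
            W=np.where(l==i,np.clip(th+30.-g,0,None),0);yy,xx=np.mgrid[:h,:w]
            out.append((round((W*xx).sum()/W.sum()+x,1),round((W*yy).sum()/W.sum()+y,1),int(st[i,4])))
    return out
E
python3 - <<'E'
from h import *
t=cv2.imread('pics/top0.png');s=cv2.imread('pics/scene0.png')
for n,im,box in(('top',t,(388,178,90,80)),('scene',s,(150,262,95,95))):
    for u,v,a in dark(im,box,65,3,60): print(n,u,v,a,ray(n,u,v,48))
P=[]
for u,v,a in dark(t,(265,150,150,50),65,200,700): p=ray('top',u,v,24);P.append(p);print('pocket',u,v,a,p)
for u,v,a in dark(s,(230,285,170,85),65,200,900): print('pocket scene',u,v,a,ray('scene',u,v,24))
P=np.array(P);P=P[np.argsort(P[:,1])]
print('spacing',np.linalg.norm(P[-1]-P[0])/4,'mean',P.mean(0),'yaw',np.arctan2(*( (P[0]-P[-1])*[1,-1])))
# mallet head top: white z=70
g=t[225:275,270:315].min(2);m=(g>150).astype('u1');c=max(cv2.findContours(m,0,2)[0],key=cv2.contourArea)
r=cv2.minAreaRect(c);b=cv2.boxPoints(r)+[270,225];Q=np.array([ray('top',*p,70) for p in b]);print('head',Q.mean(0),Q.tolist())
# pad
print('pad',ray('top',293.5,250.3,4),[ray('top',180+x/3,150+y/3,4) for x,y in((298,259),(383,344))])
# handle end
print('handle end',ray('top',180+176/3,150+337/3,50))
print('sleeve',ray('top',180+95/3,150+120/3,71),ray('scene',405+616/2.3-506/2.3,250+(445-390)/2.3,71), 'blk',[ray('top',180+x/3,150+y/3,30) for x,y in((28,72),(162,50),(180,184),(44,204))])
print('pegs',[ray('top',180+x/3,150+y/3,70) for x,y in((327,176),(411,169),(493,162),(575,155),(659,147))])
E
```

```text
top 394.7 178.7 29 [ 628.6 -158.2]
top 392.6 203.0 7 [ 560.4 -151.9]
top 397.4 207.0 4 [ 549.3 -165. ]
top 455.2 225.0 5 [ 500.1 -323.1]
top 461.1 223.3 11 [ 504.9 -339.4]
top 402.5 244.4 17 [ 445.8 -178.1]
top 399.0 248.4 9 [ 434.8 -168.5]
top 431.3 250.3 9 [ 430.1 -256.5]
top 436.6 248.5 17 [ 435.1 -271.1]
scene 235.3 271.8 19 [ 444.  -175.3]
scene 198.0 275.3 18 [ 433.3 -268.8]
scene 240.8 277.2 5 [ 464.  -163.7]
scene 204.3 281.5 7 [ 456.3 -254.6]
scene 203.2 293.1 23 [ 490.7 -259.8]
scene 239.0 290.6 15 [ 503.4 -172.9]
scene 171.6 303.3 19 [ 503.  -336.7]
scene 178.2 307.7 7 [ 519.3 -321.6]
scene 242.2 317.7 48 [ 581.9 -174.7]
scene 179.7 320.5 23 [ 555.9 -319.5]
scene 165.9 340.8 23 [ 602.7 -352.6]
scene 173.0 345.5 12 [ 618.5 -337.1]
scene 243.6 350.4 20 [ 666.9 -182.1]
scene 180.7 354.4 7 [ 644.8 -320.9]
pocket 394.5 170.2 334 [ 658.3 -160.6]
pocket 367.6 172.5 336 [651.3 -85. ]
pocket 340.7 174.9 333 [644.   -9.4]
pocket 313.7 177.3 334 [636.8  66.4]
pocket 286.7 179.6 334 [629.8 142.1]
pocket scene 376.6 313.1 394 [628.5 144.8]
pocket scene 347.3 321.9 408 [635.9  69. ]
pocket scene 317.3 330.7 425 [642.8  -6.5]
pocket scene 286.4 339.9 444 [650.  -82.4]
pocket scene 254.8 349.2 463 [ 657.  -157.9]
spacing 76.00967866002328 mean [644.04  -9.3 ] yaw 0.09387588468942086
head [432.725 120.05 ] [[446.6, 148.0], [458.4, 102.4], [418.8, 92.2], [407.1, 137.6]]
pad [432.5 121.8] [array([471.7, 162.1]), array([392.4,  81.8])]
handle end [394.2 268.3]
sleeve [589.6 343.2] [590.5 348.8] blk [array([643.1, 414.7]), array([664.7, 290. ]), array([538. , 270.5]), array([518.6, 396. ])]
pegs [array([539.4, 131.9]), array([546.2,  55.9]), array([553. , -18.3]), array([559.8, -92.6]), array([ 567.6, -168.8])]
```

Both views agree within about 3 mm, pocket spacing comes out at 76.0, and the base yaw is 0.094. The mallet's pad is the nearest one. Approaching carrier B at (434,-270).

arm_command:
  commands: [-1, 2.3, 4.2, -1, 10, -1, 2.3, 4.2, -1, 10, -1, 2.3, 4.2, -1, 10, -1, 2.3, 4.2, -1, 10, -1, 2.3, 4.2, -1, 10, -1, 2.4, 4.2, -1, 10, -1, 2.5, 4.2, -1, 9.9, -1, 0, 0, 0, 0]
  grip_force: 40

```text
time: 1.1
position: [434.6, -266.9, 160.4]
ee_rot: [0.67, 0.742, 0.0, -0.001]
force: [-0.0, -0.1, 0.3]
grip_width: 85.2
grip_force: 0.0
```

```bash
cat > see.py <<'E'
from h import *
import sys
t=snap('top');s=snap('scene')
if len(sys.argv)>1: cv2.imwrite('pics/'+sys.argv[1],np.hstack([t,s])[::2,::2] if 0 else s)
for n,im,box in(('top',t,(388,178,90,80)),('scene',s,(150,262,95,95))):
    print(n,[ray(n,u,v,48).tolist() for u,v,a in dark(im,box,65,9,30)])
st=arm.read_state();R=st['ee_rot'];print(round(st['time'],1),st['position'].round(1),'closing',np.degrees(2*np.arctan2(R[1],R[0])-np.pi/2).round(1),st['qpos'].round(2))
E
python3 see.py
```

```text
top [[628.6, -158.8], [556.0, -156.8], [462.8, -315.0], [437.0, -167.9], [446.7, -178.4], [414.8, -163.6]]
scene [[444.9, -175.4], [433.4, -268.5], [501.1, -179.1], [503.0, -336.7], [554.4, -315.5], [602.7, -352.6], [666.9, -182.1]]
1.2 [ 434.  -269.4  161.1] closing 5.5 [-0.56  0.26  1.94 -0.    0.94 -0.65]
```

Positioned at (434.0,-269.4). The carrier is at (434,-269.5). Descend and grip.

arm_command:
  commands: [-1, 0, 0, -5, 0, -1, 0, 0, -5, 0, -1, 0, 0, -4.4, 0, -1, 0, 0, 0, 0, 1, 0, 0, 0, 0, 1, 0, 0, 0, 0, 1, 0, 0, 0, 0, 1, 0, 0, 0, 0]

```text
time: 2.2
position: [434.8, -270.2, 18.8]
ee_rot: [0.672, 0.74, 0.0, 0.001]
force: [-1.6, 0.2, 9.9]
grip_width: 27.0
grip_force: 38.7
```

arm_command:
  commands: [1, 0, 0, 0, 0, 1, 0, 0, 0, 0, 1, 0, 0, 2, 0, 1, 0, 0, 4, 0, 1, 0, 0, 5, 0, 1, 0, 0, 2, 0, 1, 0, 0, 0, 0]

```text
time: 3.08
position: [435.0, -270.1, 149.1]
ee_rot: [0.672, 0.74, 0.0, 0.002]
force: [-0.9, -0.7, -2.9]
grip_width: 27.0
grip_force: 40.0
```

arm_command:
  commands: [1, 3.3, 5.6, 0, 0, 1, 3.3, 5.6, 0, 0, 1, 3.3, 5.6, 0, 0, 1, 3.4, 5.6, 0, 0, 1, 3.4, 5.6, 0, 0, 1, 3.4, 5.8, 0, 0, 1, 0, 0, 0, 0, 1, 0, 0, 0, 0]

```text
time: 4.08
position: [624.4, 52.8, 145.5]
ee_rot: [0.672, 0.741, -0.001, -0.001]
force: [-0.3, -0.1, -2.5]
grip_width: 27.1
grip_force: 40.3
```

```bash
python3 see.py place1.png
```

```text
top [[556.6, -162.4], [505.2, -339.6], [497.6, -323.9], [446.4, -178.7]]
scene [[444.9, -175.4], [503.2, -172.7], [503.0, -336.7], [556.2, -319.8], [602.7, -352.6], [619.0, -336.9], [666.9, -182.1]]
4.2 [624.5  51.7 146.2] closing 5.5 [ 0.08  0.44  1.7  -0.    1.   -0.01]
```

View pics/place1.png

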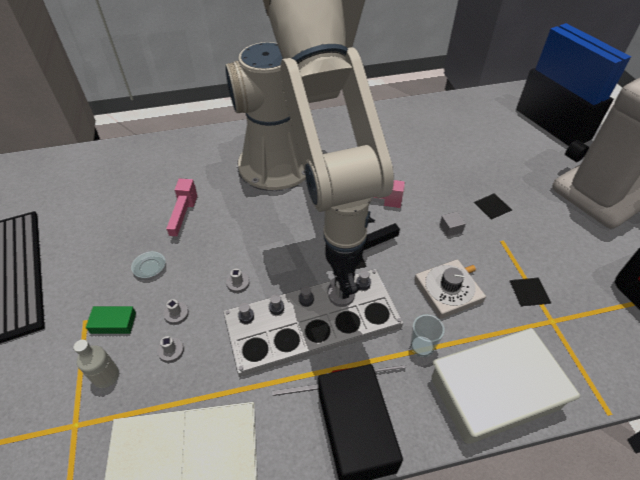

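The view shows the held carrier above the base, three carriers left, and none where the arm used to hide the bench. That makes 4 in total. I'll correct the shortfall of (11.8, 16) mm, then descend.

arm_command:
  commands: [1, 1.2, 1.6, 0, 0, 1, 0, 0, -3, 0, 1, 0, 0, -3, 0, 1, 0, 0, -2, 0, 1, 0, 0, -1, 0, 1, 0, 0, 0, 0, 1, 0, 0, 0, 0]

```text
time: 5.05
position: [638.6, 68.7, 58.3]
ee_rot: [0.672, 0.74, 0.001, 0.001]
force: [-0.1, -0.3, -2.8]
grip_width: 26.9
grip_force: 40.4
```

arm_command:
  commands: [1, -0.2, -0.1, -0.8, 0, 1, 0, 0, -0.6, 0, 1, 0, 0, 0, 0, -0.2, 0, 0, 0, 0, -0.2, 0, 0, 0, 0, -0.2, 0, 0, 2, 0, -0.2, 0, 0, 5, 0, -0.4, 0, 0, 3, 0]

```text
time: 6.05
position: [636.9, 67.8, 147.1]
ee_rot: [0.672, 0.74, 0.001, 0.001]
force: [0.6, -0.9, -0.5]
grip_width: 59.9
grip_force: 0.0
```

```bash
python3 see.py|tail -1; python3 -c "
from h import *
print([proj('scene',[*p,72]) for p in((636.3,67.7),(643.4,-8),(650.6,-83.7),(657.6,-159.3))])"
```

```text
6.2 [638.6  68.  148.9] closing 5.5 [ 0.1   0.46  1.67 -0.    1.    0.01]
[array([347.6, 311.6]), array([316.6, 320.7]), array([284.7, 330. ]), array([251.9, 339.6])]
```

arm_command:
  commands: [-1, -2.7, -3.5, 0, 0, -1, -2.7, -3.5, 0, 0, -1, -2.7, -3.5, 0, 0, -1, -2.7, -3.5, 0, 0, -1, -2.8, -3.5, 0, 0, -1, -2.8, -3.5, 0, 0, -1, -2.8, -3.5, 0, 0, -1, 0, 0, 0, 0]

```text
time: 7.15
position: [441.9, -178.9, 143.6]
ee_rot: [0.674, 0.739, -0.0, -0.0]
force: [0.8, -0.6, 0.8]
grip_width: 85.8
grip_force: 0.0
```

```bash
python3 see.py place1b.png
```

```text
top [[463.8, -192.2]]
scene [[444.6, -175.4], [500.6, -177.3], [503.0, -336.7], [555.9, -319.5], [602.7, -352.6], [619.8, -336.9], [666.9, -182.1]]
7.2 [ 443.8 -177.6  143.7] closing 5.4 [-0.38  0.24  2.02  0.    0.88 -0.48]
```

```bash
python3 - <<'E'
import cv2
s=cv2.imread('pics/place1b.png')[230:380,140:410];cv2.imwrite('pics/z1.png',cv2.resize(s,None,fx=2.8,fy=2.8))
E
```

```text
(no output)
```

View pics/z1.png

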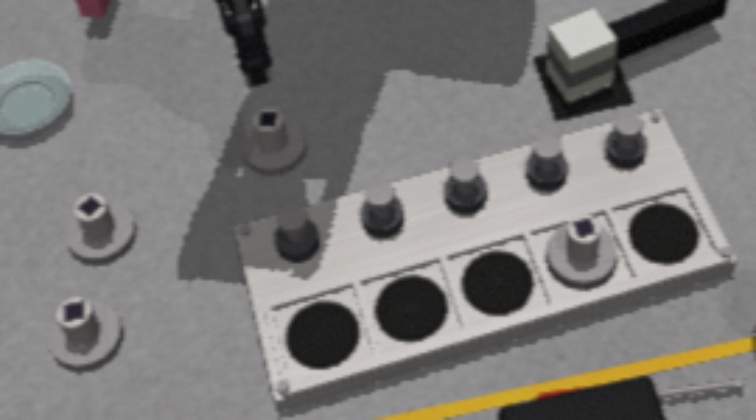

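Carrier 1 is seated in pocket 4: its chip is at (348.6,311.8) against (347.6,311.6) expected. Next I'll grip carrier A.

arm_command:
  commands: [-1, 0.1, 0.1, -4.2, 0, -1, 0, 0, -4.2, 0, -1, 0, 0, -4, 0, -1, 0, 0, 0, 0, 1, 0, 0, 0, 0, 1, 0, 0, 0, 0, 1, 0, 0, 0, 0, 1, 0, 0, 0, 0]

```text
time: 8.25
position: [445.6, -176.6, 20.5]
ee_rot: [0.672, 0.74, 0.0, 0.001]
force: [-0.6, 1.0, 9.7]
grip_width: 26.8
grip_force: 38.7
```

arm_command:
  commands: [1, 0, 0, 0, 0, 1, 0, 0, 0, 0, 1, 0, 0, 2, 0, 1, 0, 0, 4, 0, 1, 0, 0, 5, 0, 1, 0, 0, 2, 0, 1, 0, 0, 0, 0]

```text
time: 9.12
position: [445.6, -176.8, 151.0]
ee_rot: [0.672, 0.74, 0.001, 0.002]
force: [0.3, -0.3, -2.8]
grip_width: 26.9
grip_force: 40.1
```

arm_command:
  commands: [1, 3.3, 2.8, 0, 0, 1, 3.3, 2.8, 0, 0, 1, 3.3, 2.8, 0, 0, 1, 3.3, 2.8, 0, 0, 1, 3.3, 2.8, 0, 0, 1, 3.3, 2.9, 0, 0, 1, 0, 0, 0, 0, 1, 0, 0, 0, 0]

```text
time: 10.12
position: [641.2, -7.5, 147.5]
ee_rot: [0.672, 0.74, -0.001, -0.001]
force: [-0.6, 0.6, -3.0]
grip_width: 26.9
grip_force: 40.3
```

arm_command:
  commands: [1, 0.1, 0, -3, 0, 1, 0, 0, -3, 0, 1, 0, 0, -2, 0, 1, 0, 0, -0.8, 0, 1, 0, 0, 0, 0, 1, 0, 0, 0, 0]

```text
time: 10.88
position: [644.5, -7.4, 62.3]
ee_rot: [0.672, 0.74, 0.001, 0.001]
force: [-0.3, 0.0, -1.6]
grip_width: 27.2
grip_force: 40.3
```

arm_command:
  commands: [1, -0.1, 0, -0.9, 0, 1, 0, 0, -0.7, 0, 1, 0, 0, 0, 0, -0.2, 0, 0, 0, 0, -0.2, 0, 0, 0, 0, -0.2, 0, 0, 2, 0, -0.2, 0, 0, 5, 0, -0.4, 0, 0, 3, 0]

```text
time: 11.88
position: [643.9, -7.4, 149.1]
ee_rot: [0.672, 0.74, 0.001, 0.001]
force: [0.1, -0.3, -0.1]
grip_width: 59.6
grip_force: 0.0
```

arm_command:
  commands: [-1, -2, -4.7, 0, 0, -1, -2, -4.7, 0, 0, -1, -2, -4.7, 0, 0, -1, -2, -4.7, 0, 0, -1, -2, -4.7, 0, 0, -1, -2, -4.7, 0, 0, -1, -2, -4.8, 0, 0, -1, 0, 0, 0, 0]

```text
time: 12.88
position: [501.8, -340.6, 146.9]
ee_rot: [0.674, 0.739, -0.0, 0.001]
force: [-0.3, 0.7, -0.3]
grip_width: 85.3
grip_force: 0.0
```

```bash
python3 see.py p2.png; python3 - <<'E'
from h import *
s=cv2.imread('pics/p2.png');print([(d,ray('scene',*d[:2],72)) for d in dark(s,(300,300,60,35),65,5,40)])
E
```

```text
top [[556.0, -156.8], [484.3, -361.7]]
scene [[502.7, -336.9], [554.2, -315.0], [666.9, -182.1], [640.4, -319.2]]
13.0 [ 502.8 -337.7  146.4] closing 5.4 [-0.59  0.41  1.75  0.    0.98 -0.69]
[((np.float64(348.2), np.float64(311.0), 20), array([635. ,  69.4])), ((np.float64(317.1), np.float64(320.0), 24), array([641.9,  -6.4])), ((np.float64(346.3), np.float64(330.0), 33), array([682.1,  52.1]))]
```

arm_command:
  commands: [-1, 0.1, 0, -4.2, 0, -1, 0, 0, -4.2, 0, -1, 0, 0, -4.1, 0, -1, 0, 0, 0, 0, 1, 0, 0, 0, 0, 1, 0, 0, 0, 0, 1, 0, 0, 0, 0, 1, 0, 0, 0, 0]

```text
time: 13.98
position: [504.4, -337.8, 21.8]
ee_rot: [0.672, 0.74, 0.0, 0.001]
force: [-0.9, 1.9, 8.0]
grip_width: 27.0
grip_force: 38.9
```

arm_command:
  commands: [1, 0, 0, 0, 0, 1, 0, 0, 0, 0, 1, 0, 0, 2, 0, 1, 0, 0, 4, 0, 1, 0, 0, 5, 0, 1, 0, 0, 2, 0, 1, 0, 0, 0, 0]

```text
time: 14.85
position: [504.7, -338.1, 153.1]
ee_rot: [0.672, 0.74, 0.0, 0.002]
force: [-0.1, -0.2, -2.9]
grip_width: 26.6
grip_force: 39.9
```

arm_command:
  commands: [1, 2.4, 4.2, 0, 0, 1, 2.4, 4.2, 0, 0, 1, 2.4, 4.2, 0, 0, 1, 2.4, 4.2, 0, 0, 1, 2.5, 4.3, 0, 0, 1, 2.5, 4.3, 0, 0, 1, 0, 0, 0, 0, 1, 0, 0, 0, 0]

```text
time: 15.85
position: [648.7, -83.3, 149.1]
ee_rot: [0.672, 0.74, -0.001, -0.001]
force: [-0.3, -0.3, -2.3]
grip_width: 26.8
grip_force: 40.1
```

```bash
python3 see.py p3.png; python3 - <<'E'
import cv2
s=cv2.imread('pics/p3.png')[230:380,80:350];cv2.imwrite('pics/z2.png',cv2.resize(s,None,fx=2.8,fy=2.8))
E
```

```text
top []
scene [[602.7, -352.6], [620.3, -336.9], [666.9, -182.1]]
15.9 [648.7 -84.2 149.6] closing 5.5 [-0.13  0.48  1.64 -0.    1.03 -0.23]
```

View pics/z2.png

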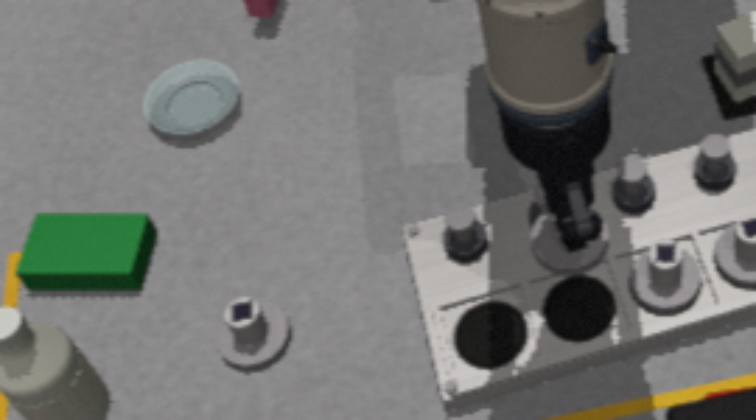

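Carrier C is over pocket 2, and D is still at its first place. Lower and release.

arm_command:
  commands: [1, 0.1, 0, -3, 0, 1, 0, 0, -3, 0, 1, 0, 0, -2, 0, 1, 0, 0, -0.9, 0, 1, 0, 0, 0, 0, 1, 0, 0, 0, 0]

```text
time: 16.7
position: [651.5, -83.5, 62.3]
ee_rot: [0.672, 0.74, 0.0, 0.001]
force: [-0.3, -0.2, -3.3]
grip_width: 26.9
grip_force: 40.1
```

arm_command:
  commands: [1, -0.1, 0, -0.8, 0, 1, 0, 0, -0.7, 0, 1, 0, 0, 0, 0, -0.2, 0, 0, 0, 0, -0.2, 0, 0, 0, 0, -0.2, 0, 0, 2, 0, -0.2, 0, 0, 5, 0, -0.4, 0, 0, 3, 0]

```text
time: 17.7
position: [651.0, -83.5, 150.2]
ee_rot: [0.672, 0.74, 0.001, 0.001]
force: [1.2, 0.5, -0.2]
grip_width: 60.1
grip_force: 0.0
```

arm_command:
  commands: [-1, -0.8, -4.5, 0, 0, -1, -0.8, -4.5, 0, 0, -1, -0.8, -4.5, 0, 0, -1, -0.8, -4.5, 0, 0, -1, -0.8, -4.5, 0, 0, -1, -0.8, -4.5, 0, 0, -1, 0, 0, 0, 0, -1, 0, 0, 0, 0]

```text
time: 18.7
position: [601.9, -353.2, 147.3]
ee_rot: [0.673, 0.74, 0.0, 0.0]
force: [0.4, -0.1, 0.2]
grip_width: 85.3
grip_force: 0.0
```

```bash
python3 see.py p4.png; python3 - <<'E'
from h import *
s=cv2.imread('pics/p4.png');print([(d,ray('scene',*d[:2],72)) for d in dark(s,(270,300,90,40),65,5,40)])
t=cv2.imread('pics/top0.png');print([ (d,ray('top',*d[:2],48)) for d in dark(t,(458,180,16,16),85,3,60)])
E
```

```text
top [[589.0, -327.0], [556.0, -156.8], [528.4, -203.9]]
scene [[666.9, -182.1]]
18.8 [ 602.1 -352.3  146.9] closing 5.5 [-0.53  0.54  1.53  0.    1.06 -0.63]
[((np.float64(348.1), np.float64(310.9), 19), array([634.6,  69.2])), ((np.float64(317.2), np.float64(320.1), 23), array([642.2,  -6.3])), ((np.float64(345.9), np.float64(330.0), 30), array([681.9,  51.2])), ((np.float64(285.4), np.float64(329.4), 23), array([649.3, -81.8])), ((np.float64(308.9), np.float64(337.9), 6), array([682.3, -34.4])), ((np.float64(325.1), np.float64(338.3), 6), array([6.915e+02, 6.000e-01]))]
[((np.float64(461.4), np.float64(190.8), 26), array([ 595.5, -342. ])), ((np.float64(466.0), np.float64(187.5), 20), array([ 604.9, -354.9]))]
```

arm_command:
  commands: [-1, 0.1, -0.1, -4.2, 0, -1, 0, 0, -4.2, 0, -1, 0, 0, -4.1, 0, -1, 0, 0, 0, 0, 1, 0, 0, 0, 0, 1, 0, 0, 0, 0, 1, 0, 0, 0, 0, 1, 0, 0, 0, 0]

```text
time: 19.8
position: [603.6, -354.8, 23.0]
ee_rot: [0.672, 0.74, 0.0, 0.001]
force: [-0.0, 1.0, 6.9]
grip_width: 26.6
grip_force: 39.0
```

arm_command:
  commands: [1, 0, 0, 0, 0, 1, 0, 0, 0, 0, 1, 0, 0, 2, 0, 1, 0, 0, 4, 0, 1, 0, 0, 5, 0, 1, 0, 0, 2, 0, 1, 0, 0, 0, 0]

```text
time: 20.68
position: [603.4, -354.8, 153.1]
ee_rot: [0.672, 0.74, 0.0, 0.002]
force: [-0.3, 1.0, -2.2]
grip_width: 26.5
grip_force: 39.7
```

arm_command:
  commands: [1, 1, 3.9, 0, 0, 1, 1.1, 3.9, 0, 0, 1, 1.1, 3.9, 0, 0, 1, 1.1, 3.9, 0, 0, 1, 1.1, 3.8, 0, 0, 1, 0, 0, 0, 0, 1, 0, 0, 0, 0]

```text
time: 21.55
position: [655.7, -160.3, 149.5]
ee_rot: [0.672, 0.74, -0.001, -0.001]
force: [-1.3, -0.6, -2.0]
grip_width: 26.6
grip_force: 39.8
```

arm_command:
  commands: [1, 0.1, 0.1, -3, 0, 1, 0, 0, -3, 0, 1, 0, 0, -2, 0, 1, 0, 0, -0.9, 0, 1, 0, 0, 0, 0, 1, 0, 0, 0, 0]

```text
time: 22.3
position: [658.5, -159.6, 63.3]
ee_rot: [0.672, 0.74, 0.0, 0.001]
force: [-0.6, -0.1, -2.1]
grip_width: 26.7
grip_force: 39.8
```

arm_command:
  commands: [1, -0.1, 0, -0.8, 0, 1, 0, 0, -0.8, 0, 1, 0, 0, 0, 0, -0.2, 0, 0, 0, 0, -0.2, 0, 0, 0, 0, -0.2, 0, 0, 2, 0, -0.2, 0, 0, 5, 0, -0.4, 0, 0, 3, 0]

```text
time: 23.3
position: [657.9, -159.6, 150.1]
ee_rot: [0.672, 0.74, 0.001, 0.002]
force: [0.1, -0.4, 0.3]
grip_width: 59.9
grip_force: 0.0
```

arm_command:
  commands: [-1, -3.2, 4, 0, 1.3, -1, -3.2, 4, 0, 1.3, -1, -3.2, 4, 0, 1.3, -1, -3.2, 4, 0, 1.3, -1, -3.2, 4, 0, 1.3, -1, -3.2, 4, 0, 1.3, -1, -3.3, 4, 0, 1.3, -1, 0, 0, 0, 0]

```text
time: 24.3
position: [430.0, 122.6, 147.5]
ee_rot: [0.61, 0.792, 0.0, 0.0]
force: [1.1, -0.2, -0.0]
grip_width: 85.3
grip_force: 0.0
```

```bash
python3 see.py p5.png; python3 - <<'E'
from h import *
s=cv2.imread('pics/p5.png');print([(d,ray('scene',*d[:2],72)) for d in dark(s,(240,300,120,50),65,8,40)])
m=(s[225:275,320:420].min(2)>140).astype('u1')
cv2.imwrite('pics/z3.png',cv2.resize(s[200:380,200:470],None,fx=2.8,fy=2.8))
E
```

```text
top []
scene []
24.4 [432.5 121.1 147.5] closing 14.7 [ 0.27  0.19  2.08 -0.    0.87  0.01]
[((np.float64(348.2), np.float64(311.0), 21), array([635. ,  69.4])), ((np.float64(317.1), np.float64(320.0), 24), array([641.9,  -6.4])), ((np.float64(346.6), np.float64(330.0), 38), array([682.2,  52.8])), ((np.float64(285.4), np.float64(329.4), 23), array([649.3, -81.8])), ((np.float64(252.6), np.float64(338.8), 25), array([ 656. , -157.5])), ((np.float64(316.9), np.float64(339.4), 32), array([690. , -17.8])), ((np.float64(293.6), np.float64(347.6), 10), array([698. , -72.3]))]
```

View pics/z3.png

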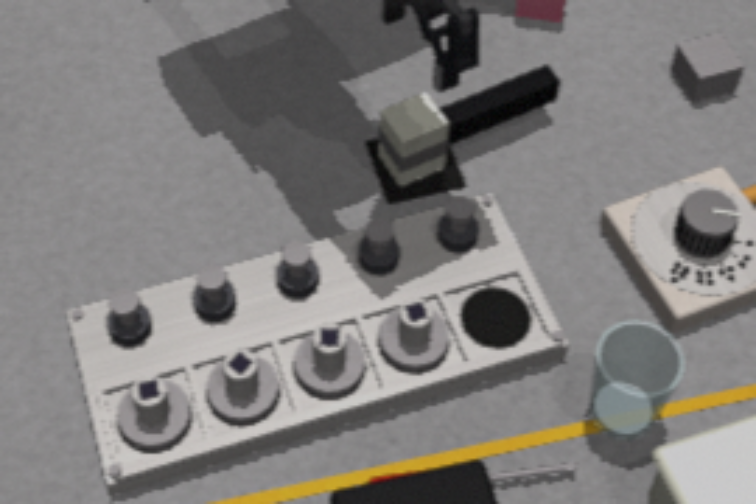

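All four carriers sit flat in pockets 1–4 with their chips within about 2 mm. The gripper is over the mallet, so grip the head.

arm_command:
  commands: [-1, 0, -0.1, -4, 0, -1, 0, 0, -4, 0, -1, 0, 0, -3.3, 0, -1, 0, 0, 0, 0, 1, 0, 0, 0, 0, 1, 0, 0, 0, 0, 1, 0, 0, 0, 0, 1, 0, 0, 0, 0]
  grip_force: 100

```text
time: 25.4
position: [432.9, 119.8, 34.8]
ee_rot: [0.611, 0.791, 0.001, 0.001]
force: [-1.0, -2.8, 10.9]
grip_width: 43.2
grip_force: 101.6
```

arm_command:
  commands: [1, 0, 0, 0, 0, 1, 0, 0, 0, 0, 1, 0, 0, 0, 0]

```text
time: 25.78
position: [432.9, 119.8, 34.8]
ee_rot: [0.611, 0.791, 0.001, 0.001]
force: [-0.4, -2.5, 9.8]
grip_width: 43.1
grip_force: 101.6
```

arm_command:
  commands: [1, 0, 0, 2, 0, 1, 0, 0, 4, 0, 1, 0, 0, 4, 0, 1, 0, 0, 3, 0, 1, 0, 0, 0, 0]

```text
time: 26.4
position: [433.2, 120.1, 165.6]
ee_rot: [0.611, 0.791, 0.002, 0.002]
force: [0.1, 0.5, -5.1]
grip_width: 42.9
grip_force: 102.7
```

arm_command:
  commands: [1, 1.4, -0.7, 0, 10.1, 1, 1.4, -0.7, 0, 10.1, 1, 1.4, -0.8, 0, 10.1, 1, 1.4, -0.8, 0, 10.1, 1, 1.4, -0.8, 0, 10.1, 1, 1.4, -0.8, 0, 10.1, 1, 1.4, -0.8, 0, 10.1, 1, 1.5, -0.8, 0, 10.1]

```text
time: 27.4
position: [544.0, 57.3, 161.5]
ee_rot: [-0.05, 0.999, -0.0, -0.001]
force: [-0.5, -0.5, -3.7]
grip_width: 42.7
grip_force: 102.5
```

```bash
python3 see.py p6.png|tail -1; python3 - <<'E'
import cv2
s=cv2.imread('pics/p6.png')[180:360,200:470];cv2.imwrite('pics/z4.png',cv2.resize(s,None,fx=2.8,fy=2.8))
E
```

```text
27.5 [545.2  57.  161.8] closing 95.5 [ 0.1   0.31  1.86 -0.    0.97 -1.57]
```

View pics/z4.png

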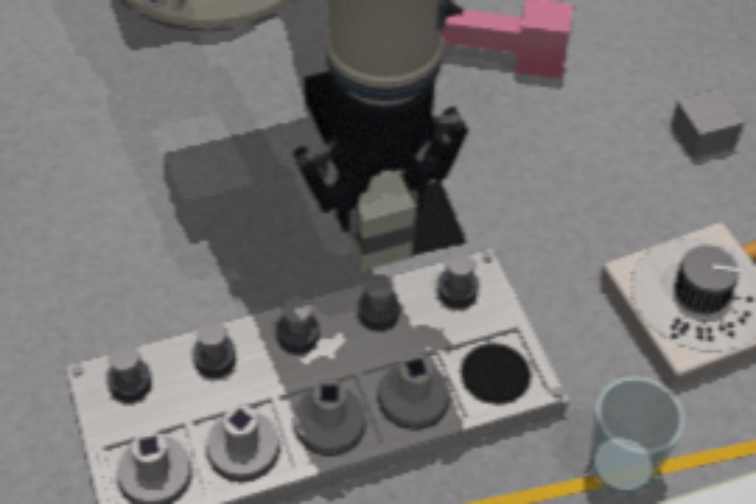

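The mallet is held upright with its handle toward the robot, above peg 4, which shows at (378,300) in the crop. Strike.

arm_command:
  commands: [1, 0.1, 0.1, -2.3, 0, 1, 0, 0, -2.3, 0, 1, 0, 0, 0, 0]

```text
time: 27.88
position: [543.1, 58.7, 114.9]
ee_rot: [-0.046, 0.999, -0.0, -0.003]
force: [-0.7, 0.3, -3.1]
grip_width: 42.9
grip_force: 102.3
```

arm_command:
  commands: [1, 0, 0, -1.5, 0, 1, 0, 0, -1.5, 0, 1, 0, 0, -0.7, 0, 1, 0, 0, 0, 0]

```text
time: 28.38
position: [545.9, 58.8, 80.8]
ee_rot: [-0.047, 0.999, 0.0, 0.0]
force: [-2.0, 0.6, 5.1]
grip_width: 43.4
grip_force: 103.6
```

arm_command:
  commands: [1, 0, 0, 3, 0, 1, 0, 0, 1.2, 0, 1, 0.3, -3.7, 0, 0, 1, 0.4, -3.8, 0, 0, 1, 0, 0, 0, 0, 1, 0, 0, 0, 0]

```text
time: 29.12
position: [552.4, -16.2, 122.0]
ee_rot: [-0.047, 0.999, 0.0, -0.0]
force: [-0.1, 0.1, -4.2]
grip_width: 43.0
grip_force: 103.4
```

```bash
cat > pk.py <<'E'
from h import *
import sys
s=snap('scene',sys.argv[1]);st=arm.read_state();print(round(st['time'],1),st['position'].round(1))
cv2.imwrite('pics/z_'+sys.argv[1],cv2.resize(s[230:330,210:410],None,fx=3.5,fy=3.5))
E
python3 pk.py p7.png
```

```text
29.2 [552.5 -15.8 122. ]
```

View pics/z_p7.png

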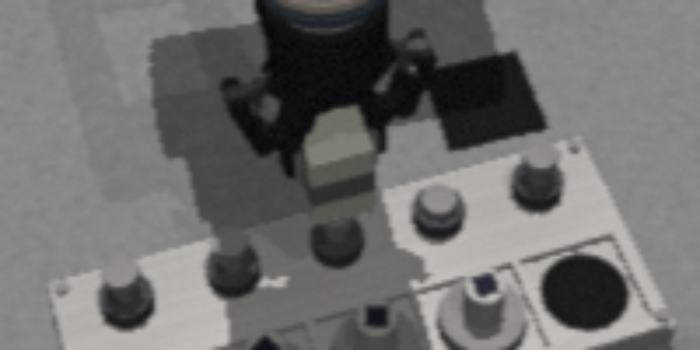

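Peg 4 is down, with its head low at (438,205), and peg 5 is up. Strike peg 3, then peg 2.

arm_command:
  commands: [1, 0.1, -0.1, -0.6, 0, 1, 0, 0, -1.5, 0, 1, 0, 0, -1.5, 0, 1, 0, 0, -0.8, 0, 1, 0, 0, 0, 0]

```text
time: 29.8
position: [555.3, -17.1, 80.2]
ee_rot: [-0.047, 0.999, -0.0, 0.001]
force: [-3.4, 1.4, 21.6]
grip_width: 43.1
grip_force: 110.4
```

arm_command:
  commands: [1, 0, 0, 3, 0, 1, 0, 0, 1.3, 0, 1, 0.3, -3.7, 0, 0, 1, 0.4, -3.8, 0, 0, 1, 0, 0, 0, 0, 1, 0, 0, 0, 0]

```text
time: 30.55
position: [560.1, -92.0, 120.5]
ee_rot: [-0.047, 0.999, 0.0, -0.001]
force: [-0.2, 0.8, -3.6]
grip_width: 43.0
grip_force: 108.9
```

arm_command:
  commands: [1, 0, 0, -0.5, 0, 1, 0, 0, -1.5, 0, 1, 0, 0, -1.5, 0, 1, 0, 0, -0.6, 0, 1, 0, 0, 0, 0]

```text
time: 31.18
position: [560.2, -91.8, 80.7]
ee_rot: [-0.047, 0.999, 0.0, -0.001]
force: [-4.1, 2.8, 10.4]
grip_width: 42.9
grip_force: 111.0
```

arm_command:
  commands: [1, 0, 0, 3, 0, 1, 0, 0, 1.3, 0, 1, 0.3, -3.8, 0, 0, 1, 0.4, -3.8, 0, 0, 1, 0, 0, 0, 0, 1, 0, 0, 0, 0]

```text
time: 31.92
position: [567.1, -168.0, 122.6]
ee_rot: [-0.047, 0.999, 0.0, -0.001]
force: [0.6, 0.4, -3.8]
grip_width: 42.9
grip_force: 108.8
```

arm_command:
  commands: [1, 0.1, 0, -0.6, 0, 1, 0, 0, -1.5, 0, 1, 0, 0, -1.5, 0, 1, 0, 0, -0.8, 0, 1, 0, 0, 0, 0]

```text
time: 32.55
position: [568.4, -167.9, 80.5]
ee_rot: [-0.047, 0.999, 0.0, -0.0]
force: [-7.3, 4.0, 20.7]
grip_width: 43.0
grip_force: 111.8
```

arm_command:
  commands: [1, 0, 0, 3, 0, 1, 0, 0, 3, 0, 1, -2.7, 4.8, 0, 0, 1, -2.7, 4.8, 0, 0, 1, -2.7, 4.8, 0, 0, 1, -2.7, 4.8, 0, 0, 1, 0, 0, 0, 0, 1, 0, 0, 0, 0]

```text
time: 33.55
position: [460.9, 23.8, 139.0]
ee_rot: [-0.048, 0.999, -0.0, 0.0]
force: [0.4, -0.3, -3.1]
grip_width: 43.0
grip_force: 109.0
```

```bash
python3 pk.py p8.png
```

```text
33.6 [461.2  23.4 139.1]
```

View pics/z_p8.png

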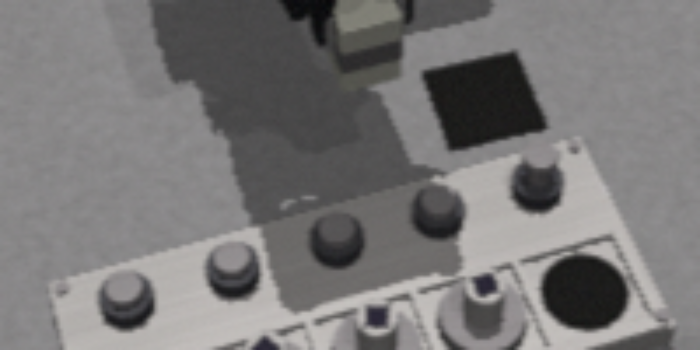

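Pegs 1–4 are down, peg 5 is up, and the pad is clear. Set the mallet back at (432.5,121.8).

arm_command:
  commands: [1, -1.4, 4.9, 0, 0, 1, -1.4, 4.9, 0, 0, 1, 0, 0, -4, 0, 1, 0, 0, -3.5, 0, 1, 0, 0, -1.7, 0, 1, 0, 0, 0, 0, 1, 0, 0, 0, 0]

```text
time: 34.48
position: [433.7, 121.3, 47.7]
ee_rot: [-0.047, 0.999, 0.0, 0.0]
force: [-0.1, 1.0, -3.8]
grip_width: 42.8
grip_force: 108.9
```

```bash
python3 -c "
from h import *
s=arm.read_state();print(s['position'].round(1),s['ee_rot'].round(4),ray('scene',348.6,258.6,4))"
```

```text
[433.7 121.3  47.7] [-4.660e-02  9.989e-01  1.000e-04  4.000e-04] [436.4 127.6]
```

Lower 12.5 mm to contact, release and rise.

arm_command:
  commands: [1, 0, 0, -0.7, 0, 1, 0, 0, -0.5, 0, 1, 0, 0, 0, 0, 0.5, 0, 0, 0, 0, -1, 0, 0, 0, 0, -1, 0, 0, 0, 0, -1, 0, 0, 0, 0, -1, 0, 0, 0, 0]
  grip_force: 40

```text
time: 35.48
position: [432.8, 121.7, 35.4]
ee_rot: [-0.047, 0.999, 0.0, 0.0]
force: [0.2, 0.0, -0.0]
grip_width: 85.4
grip_force: 0.0
```

arm_command:
  commands: [-1, 0, 0, 2, 0, -1, 0, 0, 5, 0, -1, 0, 0, 5, 0, -1, 2, 4, 0, -8, -1, 2, 4, 0, -8, -1, 2, 4, 0, -8, -1, 2, 4, 0, -8, -1, 0, 0, 0, 0]

```text
time: 36.48
position: [513.8, 284.1, 155.2]
ee_rot: [0.23, 0.973, 0.001, 0.0]
force: [-1.0, -0.6, -0.3]
grip_width: 85.5
grip_force: 0.0
```

```bash
python3 see.py p9.png|tail -1; python3 - <<'E'
from h import *
t=snap('top');s=cv2.imread('pics/p9.png')
cv2.imwrite('pics/z5.png',np.hstack([cv2.resize(t[150:290,170:330],(400,350)),cv2.resize(s[200:340,320:480],(400,350))]))
E
```

```text
36.6 [512.  281.4 154.7] closing 63.5 [ 0.5   0.37  1.79 -0.    0.98 -0.61]
```

View pics/z5.png

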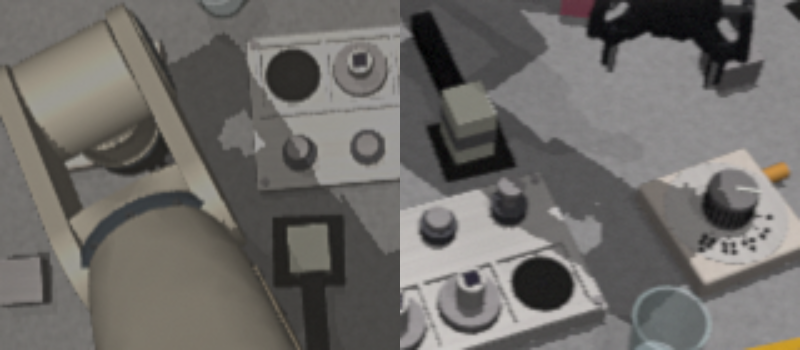

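The mallet stands centred on its pad, and the sleeve still points at one pip. Move over the sleeve at (590.5,344).

arm_command:
  commands: [-1, 2.6, 2.1, 0, 0, -1, 2.6, 2.1, 0, 0, -1, 2.6, 2.1, 0, 0, -1, 0, 0, -3, 0, -1, 0, 0, -2.5, 0, -1, 0, 0, 0, 0, -1, 0, 0, 0, 0]
  grip_force: 60

```text
time: 37.5
position: [591.1, 344.2, 101.3]
ee_rot: [0.23, 0.973, 0.0, 0.0]
force: [-0.3, -0.3, 1.1]
grip_width: 85.2
grip_force: 0.0
```

```bash
python3 see.py p10.png|tail -1; python3 - <<'E'
import cv2
s=cv2.imread('pics/p10.png');cv2.imwrite('pics/z6.png',cv2.resize(s[230:330,390:510],None,fx=5,fy=5))
E
```

```text
37.6 [591.5 344.7 101.9] closing 63.4 [ 0.53  0.57  1.6  -0.    0.97 -0.58]
```

View pics/z6.png

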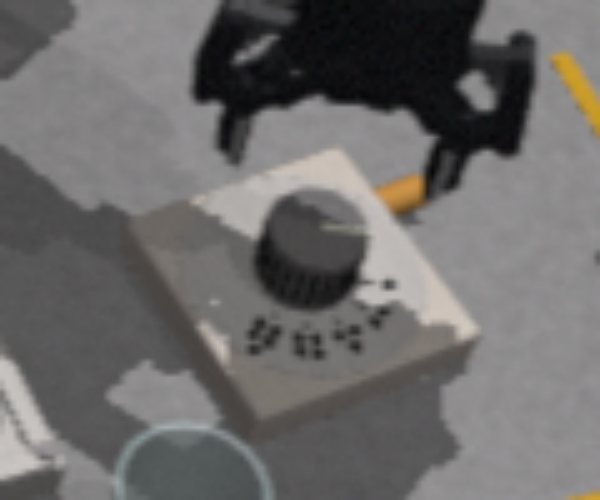

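The index points at the single pip, and group 4 lies at (308,345). Descend and grip the collar.

arm_command:
  commands: [-1, -0.1, 0, -3.2, 0, -1, 0, 0, -3.2, 0, -1, 0, 0, 0, 0, 1, 0, 0, 0, 0, 1, 0, 0, 0, 0, 1, 0, 0, 0, 0, 1, 0, 0, 0, 0]

```text
time: 38.48
position: [592.7, 348.1, 39.8]
ee_rot: [0.23, 0.973, 0.004, 0.003]
force: [1.4, 10.0, 5.7]
grip_width: 48.6
grip_force: 61.4
```

arm_command:
  commands: [1, 0.2, 0.3, 0, 0, 1, 0, 0, 0, -8, 1, 0, 0, 0, -8, 1, 0, 0, 0, -8, 1, 0, 0, 0, -8, 1, 0, 0, 0, -8, 1, 0, 0, 0, -8, 1, 0, 0, 0, -8]

```text
time: 39.48
position: [593.8, 349.0, 39.7]
ee_rot: [0.662, 0.75, 0.003, 0.001]
force: [1.2, -0.1, 10.2]
grip_width: 48.7
grip_force: 62.2
```

arm_command:
  commands: [1, 0, 0, 0, -8, 1, 0, 0, 0, -8, 1, 0, 0, 0, -8, 1, 0, 0, 0, -6, 1, 0, 0, 0, 0, 1, 0, 0, 0, 0, 1, 0, 0, 0, 0]

```text
time: 40.35
position: [594.6, 348.9, 39.7]
ee_rot: [0.832, 0.555, 0.003, 0.001]
force: [2.4, -1.1, 8.6]
grip_width: 48.8
grip_force: 61.9
```

```bash
python3 see.py p11.png|tail -1; python3 -c "
from h import *
print(arm.read_state()['force'],arm.read_state()['moment'])"
```

```text
40.5 [594.6 348.9  39.7] closing -22.6 [ 0.53  0.65  1.61 -0.    0.87  0.92]
[ 2.50288895 -1.2333406   8.8424806 ] [-0.31644161 -0.43230673  0.06995094]
```

Turned 86°. Release, rise and look.

arm_command:
  commands: [0, 0, 0, 0, 0, -1, 0, 0, 0, 0, -1, 0, 0, 0, 0, -1, 0, 0, 0, 0, -1, 0, 0, 4, 0, -1, 0, 0, 5, 0, -1, 0, 0, 5, 0, -1, 0, 0, 5, 0]

```text
time: 41.45
position: [591.4, 347.5, 227.7]
ee_rot: [0.832, 0.555, -0.0, -0.0]
force: [0.1, -0.0, -0.9]
grip_width: 85.3
grip_force: 0.0
```

arm_command:
  commands: [-1, -5, 2, 0, 0, -1, -5, 2, 0, 0, -1, -5, 2, 0, 0, -1, -5, 2, 0, 0, -1, 0, 0, 0, 0]

```text
time: 42.08
position: [388.5, 428.6, 226.3]
ee_rot: [0.831, 0.556, -0.001, -0.0]
force: [0.8, 0.1, -0.3]
grip_width: 85.1
grip_force: 0.0
```

```bash
python3 see.py p12.png|tail -1; python3 - <<'E'
from h import *
s=cv2.imread('pics/p12.png');cv2.imwrite('pics/z7.png',np.vstack([cv2.resize(s[225:385,220:500],(700,400)),cv2.resize(s[250:320,405:495],(225,175))[:, :].repeat(1,0) if 0 else cv2.copyMakeBorder(cv2.resize(s[255:305,420:490],(280,200)),0,0,0,420,0)]))
E
```

```text
42.2 [391.5 427.9 226.4] closing -22.5 [ 0.83  0.29  1.74 -0.    1.12  1.22]
```

View pics/z7.png

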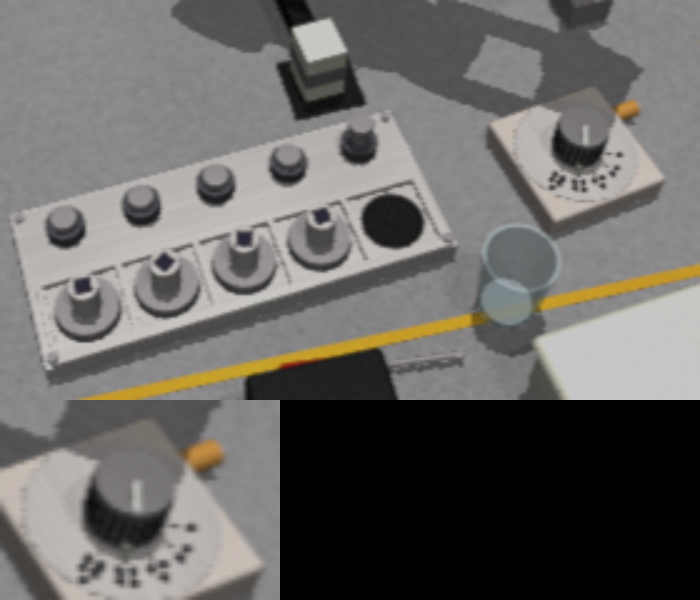

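Pegs 1–4 are down, peg 5 is up, the carriers are flat and the mallet is on its pad. I'll check the sleeve index angle by ray casting.

```bash
python3 - <<'E'
from h import *
t0=cv2.imread('pics/top0.png');t1=snap('top','top1.png');s0=cv2.imread('pics/scene0.png');s1=cv2.imread('pics/p12.png')
for n,im,(x,y,w,h) in(('scene',s0,(442,268,24,18)),('scene',s1,(442,268,24,18)),('top',t0,(203,182,16,14)),('top',t1,(203,182,16,14))):
    g=im.min(2).astype(int)[y:y+h,x:x+w];yy,xx=np.mgrid[:h,:w]
    # pixels within the sleeve's top circle, brighter than grey
    W=np.array([ray(n,a+x,b+y,71) for b,a in zip(yy.ravel(),xx.ravel())])
    r=np.hypot(*(W-[592,347]).T);k=(r<22);m=k&(g.ravel()>np.median(g.ravel()[k])+25)
    d=W[m]-[592,347];print(n,m.sum(),d.mean(0).round(1),np.degrees(np.arctan2(*d.mean(0)[::-1])).round(1))
cv2.imwrite('pics/z8.png',cv2.resize(t1[160:225,180:250],(700,650))[:600])
E
```

```text
scene 11 [ 4.6 12.3] 69.4
scene 15 [11.  -1.5] -7.8
top 10 [ 7.8 10.8] 54.1
top 7 [11.5 -4. ] -19.0
```

View pics/z8.png

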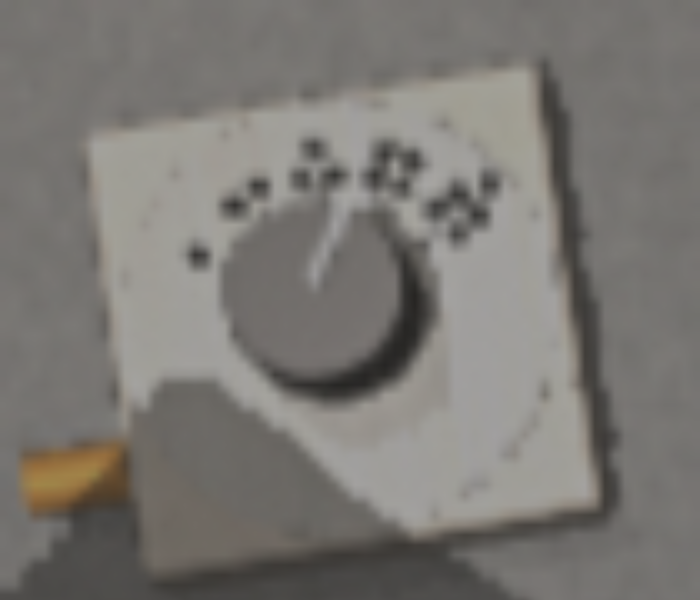

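The index line makes about 20.6° from up, and the four-pip group sits at about 22°, so it is in force. The earlier wide view showed no fifth carrier. Handing in.

```bash
python3 -c "
from rig import arm
print(arm.hand_in())"
```

```text
the job is handed in; nothing more can be done
None
```

I handed the job in at about 42 s; the hand-in gave no verdict, but the last camera views show four carriers flat in pockets 1–4, pegs 1–4 down and peg 5 up, the sleeve at four pips, and the mallet standing on its pad.

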